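# Set the cake-decorating machine: speed notch, then hold the scraper arm at its mark

## Robot

A 6-joint arm with a two-finger parallel gripper is mounted at the origin on the work surface. World frame = base frame: x ahead of the robot, y to its left, z up, the work surface at z = 0. Lengths are in mm, angles in rad, forces in N, time in s.
With the tool pointing down it reaches from about 350 to 775 mm from the base axis. Payload 7.3 kg.
Tool frame: the origin (TCP) lies at the very end of the fingers, on their centre line; the grasp point (between the pads) lies 19 mm behind it; z points along the fingers, y is the line along which they close (so a half turn about z gives the same grasp; the last joint's range is limited). The gripper opens to 92 mm and grips with 3 to 60 N. Pads are 19 mm wide; open, the fingers measure 130 mm over their backs; the gripper's body (75 mm by 190 mm) begins 47 mm behind the grasp point.
Start: joints at [1.203, 0.342, 1.524, -0, 1.275, -0.146], TCP at [115.476, 512.162, 226.741] pointing down, gripper open.
Joint ranges: [-2.53, 2.53], [-0.77, 2.02], [0.04, 2.7], [-1, 4.14], [0.28, 2.66], [-3.11, 3.11]. Speed limits (rad/s): [2.57, 2.57, 3.14, 3.14, 3.14, 3.14].

## Interface

Orientations are given as [roll, pitch, yaw] about the fixed x, y, z axes, in that order (R = Rz(yaw) Ry(pitch) Rx(roll)).
In Python, from plant import get_obs, vision, workorder gives the robot as it stands.
- The arm moves only by the shell command python3 -m pendant 'ROWS' [OPENING]. ROWS is a JSON object of lists of equal length, an entry for each row: "dp": the shift along the tool's x, y, z in m, a list of three; "rotation": the turn, a rotation vector about the tool's x, y, z in rad, a list of three. A call has 1 to 8 rows; each row is the pose to reach, as a shift and turn from the pose commanded when the call began, along the tool's axes at that moment; what a row does not reach only later rows make up. A row lasts 1/8 s, in which the tool goes at most 62.5 mm and 10.7 degrees, less where a joint would pass 70% of its speed; a pose out of reach is approached as far as the arm can. A call with a gripper value outside its range is refused whole. OPENING is the finger opening in m, from 0 to 0.0918, set as the call begins (- or left out, the last holds). The fingers move at their own pace and stop on an object; the grip force is fixed at half the most. Time passes only in rows, so rows that repeat a pose let the fingers close. It gives the time, the measured TCP pose, the force, the opening and the grip force at its end, in the units of the state.
- get_obs(): the state, without advancing time (a new reading comes with each control period).
- vision.capture(name): name is "scene" or "top"; returns a dict with "pixels" (480x640x3 uint8, red, green, blue), "vfov" (degrees; the focal length in pixels is half the picture's height over the tangent of half this angle, whatever the lens; pixels are square), "cx", "cy" (the principal point, pixels), "dist" ([k1, k2, p1, p2, k3] as OpenCV has them; the pictures are not rectified), "pose" (4x4, takes a point from camera to world coordinates). Camera axes: x right, y up, looking along -z (the intrinsics and any distortion apply to the point x, -y, -z); pixel columns grow to the right and rows downward; lengths in mm; the calibration is good to about 2 mm. A picture is of the moment at which its call begins. There is no depth.
- workorder.close_job(): hands the job in; it is judged then, once.
The state is a dict: "time": time; "joint_positions": joint angles; "dq": joint speeds; "tau": joint torques, N m; "tool_pos": TCP position; "tcp_rot": TCP orientation; "contact_force": force on the tool from outside, world axes, zero at the start; "moment": the same for the moment, N m; "grip_width": finger opening in mm; "finger_force": force on a finger pad.
Only numpy, scipy, OpenCV 4.12 (cv2) and the standard library are available. Lean on these libraries where they do the work, as an engineer would, in place of code of your own. Each camera call takes 0.05 s, during which the arm holds its last target. There are 200 camera calls.

## Task

On the red cake-decorating machine, throw the speed lever into the notch marked by the green disc and leave it there. Then press the yellow lock button so that the telescoping scraper arm springs free, take the arm by its blue grip and pull it out until its red pointer stands over the orange clip on the scale, and finish still gripping it and holding it steady there against its spring. Leave the other kitchen things where they are.

Things in the scene. Friction and masses are not known exactly. Their poses are not given: they have to be found in the camera images.
- decorator: Red cake-decorating machine, fixed. Origin on the worktop under the arm's axis; its y axis is the way the arm extends (robot's left at yaw 0), z up; yaw -11 to 17 deg. In its frame (mm): red gearbox x -60..60, y -300..-60, top z 100; lever's gate ledge x -145..-55, y -300..-130, top z 100; scale bar x 37..59, y -70..210, top z 72; turntable 270 across at (0,240), top z 41.
- lever (a joint): Angle of the speed lever (rad), counter-clockwise seen from above as it grows. It starts in the unmarked first notch at 0. Notches at 0, 0.35, 0.70 and 1.05, about 4 N at the knob to hop from one to the next; a spring plunger centres the lever in each to about 0.05 rad. Stops just beyond the first and last.
- lever_pivot (a point): The lever's vertical pivot axis, at the gearbox top (z 100 mm). In the machine frame (0, -210, 100) mm. At lever angle q the lever points from here along (-cos(q-0.525), -sin(q-0.525)) in the machine frame.
- lever_knob (a point): Centre of the part of the lever's upright black cylindrical knob to be gripped, 80 mm from the pivot, z 148 mm. Knob 22 mm across, its top at z 166 mm; the flat lever bar below it has its top at z 126 mm.
- lever_aim (a point): A point of the lever 115 mm from the pivot along it, in the air beyond the knob: it stands over a notch's coloured disc when the lever is in that notch.
- green_disc: Green disc, 20 mm across, 2 mm thick, lying on the gate ledge (z 100 mm) 115 mm from the pivot, at the second, third or fourth notch: marks the wanted notch. Origin at its underside's centre.
- white_disc: White disc of the same size at another notch.
- blue_disc: Blue disc of the same size at another notch.
- lock_button (a joint): Travel of the yellow lock button (m): 0 up (locked), 0.006 fully down. Needs about 5 N to go fully down, springs back up. The catch lets go at about 0.004. Hold it down for about half a second; once the arm has sprung out the button may be let go and does not catch the arm again.
- button_top (a point): Centre of the top face of the yellow lock button, 28 mm across, on the gearbox top at (0, -95) mm in the machine frame; z 115 mm when up. Press straight down.
- boom (a joint): Extension of the telescoping arm (m): 0 locked in, up to 0.17. When the lock lets go a spring pushes it out to about 0.025. Pulled farther, the spring draws it back with 60 N per metre beyond 0.025 (up to 8 N); let go, it runs back to about 0.025.
- grip (a point): Centre of the arm's blue upright square grip, 24 x 24 mm, 50 mm tall, z 95 to 145 mm (this point at z 120 mm), on a black carriage 34 x 30 mm whose top is at z 95 mm. In the machine frame at x 0, y 30 mm + extension. The steel scraper blade hangs below it.
- pointer (a point): The red pointer of the arm (3 mm wide bar, z 84 mm) where it passes over the scale bar: machine frame x 48 mm, y as the grip. Moves with the arm. Axes parallel to the machine's.
- mark (a point): Centre of the top (z 76 mm) of the orange clip on the scale bar, 10 mm wide along the bar: the wanted setting, 85 to 150 mm of extension. The clip does not move. Axes parallel to the machine's; y is the arm's direction.
- sprinkle_jar: Bystander: amber sprinkle jar, 52 mm across, 75 mm tall; loose, not to be disturbed.
- mixing_bowl: Bystander: steel mixing bowl, 170 mm across, 80 mm tall; loose, not to be disturbed.
- wooden_spoon: Bystander: wooden spoon, 260 mm long; loose, not to be disturbed.
- spatula: Bystander: spatula, 240 mm long; loose, not to be disturbed.
- cocoa_tin: Bystander: cocoa tin, 72 mm across, 110 mm tall; loose, not to be disturbed.
- mug: Bystander: white mug, 76 mm across, 85 mm tall; loose, not to be disturbed.

How it is judged:
By the outcome, as a careful person would: the job done as asked, in the order asked, and still so for the second after the job is handed in, while the arm keeps its last pose, push and grip.
It also fails if it takes over 61 s, if anything falls off the work surface, if the arm or the gripper's body presses on something with over 40 N, if the wrist force passes 120 N, or if a joint passes its speed limit or range.

## Working session

There is one attempt and no reset: what is moved stays moved. The work goes in short steps, Python scripts to look and compute and a shell command to move; the robot and the scene stay as the last step left them, time stands still between calls to the robot, and variables do not carry over. Pictures are saved under pics/ and viewed, at most 10 in all, crops included, and the job is handed in when it is done.

```bash
mkdir -p pics; ls
cat > h.py <<'E'
import numpy as np, cv2, pickle
from plant import get_obs, vision, workorder
def cap(name, tag):
    c=vision.capture(name); im=np.array(c["pixels"])[:,:,::-1].copy()
    cv2.imwrite(f"pics/{tag}.png",im); pickle.dump(c,open(f"{tag}.pkl","wb")); return c
def K(c):
    h=np.array(c["pixels"]).shape[0]; f=h/2/np.tan(np.radians(c["vfov"])/2)
    return np.array([[f,0,c["cx"]],[0,f,c["cy"]],[0,0,1]])
def ray(c,uv):
    n=cv2.undistortPoints(np.array([[uv]],float),K(c),np.array(c["dist"],float))[0,0]
    P=np.array(c["pose"]); d=P[:3,:3]@np.array([n[0],-n[1],-1]); return P[:3,3],d/np.linalg.norm(d)
def atz(c,uv,z):
    o,d=ray(c,uv); return o+d*(z-o[2])/d[2]
def tri(obs):
    A=np.zeros((3,3));b=np.zeros(3)
    for c,uv in obs:
        o,d=ray(c,uv);M=np.eye(3)-np.outer(d,d);A+=M;b+=M@o
    return np.linalg.solve(A,b)
def proj(c,p):
    P=np.array(c["pose"]);q=P[:3,:3].T@(np.array(p,float)-P[:3,3])
    return cv2.projectPoints(np.array([[q[0],-q[1],-q[2]]]),np.zeros(3),np.zeros(3),K(c),np.array(c["dist"],float))[0][0,0]
E
python3 - <<'E'
from h import *
for n in("scene","top"):
    c=cap(n,n+"0"); print(n,c["vfov"],c["cx"],c["cy"],c["dist"],np.round(c["pose"],3).tolist())
o=get_obs();print(o)
E
```

```text
pics
scene 53.35859132038375 316.45340849732935 240.11106114244336 [0.01764593 0.         0.         0.         0.        ] [[0.609, -0.659, 0.441, 1040.856], [0.793, 0.516, -0.325, -376.563], [-0.013, 0.548, 0.837, 1137.895], [0.0, 0.0, 0.0, 1.0]]
top 49.196906583078 315.8758578280087 241.45292555158537 [0.0253709 0.        0.        0.        0.       ] [[-0.082, 0.977, -0.198, 173.699], [-0.997, -0.081, 0.014, 44.871], [-0.002, 0.199, 0.98, 1675.492], [0.0, 0.0, 0.0, 1.0]]
{'time': 0.1, 'joint_positions': array([ 1.20297529e+00,  3.42659901e-01,  1.52490102e+00, -3.08313625e-05,
        1.27539670e+00, -1.46008198e-01]), 'dq': array([ 0.00142842, -0.00204801, -0.00100837, -0.00225925,  0.00032694,
        0.00153397]), 'tau': array([ 2.30752157e-03, -4.32004309e+01, -2.44696265e+01,  7.20399851e-02,
        5.25735843e-02, -6.97128576e-05]), 'tool_pos': array([115.36217899, 511.80545234, 226.11804555]), 'tcp_rot': array([-3.14023791e+00, -1.69419930e-04,  2.91978869e+00]), 'contact_force': array([-0.38991587,  0.25161861,  0.01686963]), 'moment': array([ 0.03417537,  0.00748094, -0.0375542 ]), 'finger_force': 0.0, 'grip_width': 91.86471264626235}
```

View pics/scene0.png

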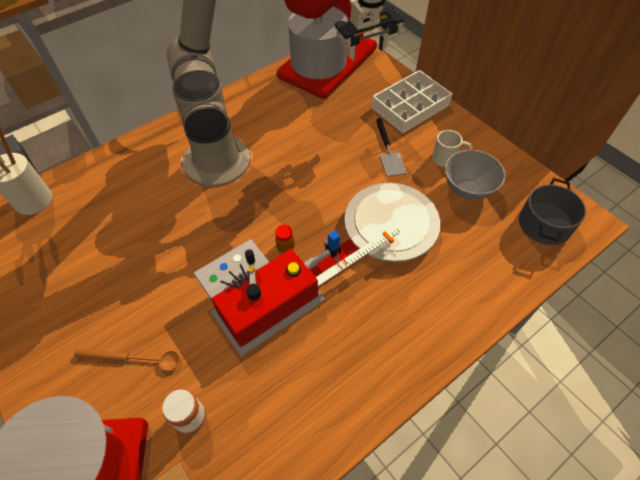

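View pics/top0.png

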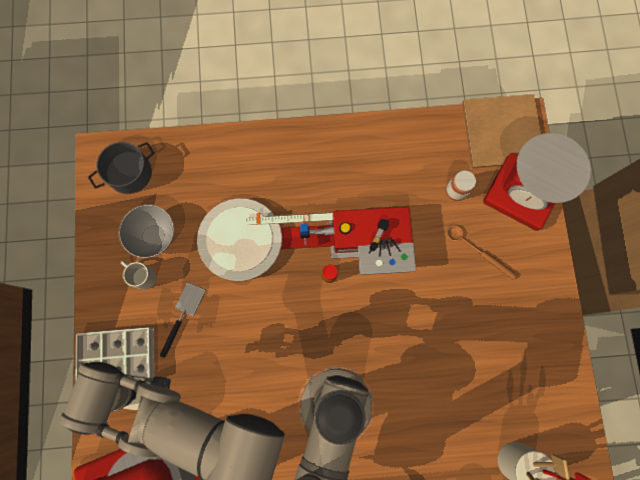

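Run:
```python
import cv2
a=cv2.imread('pics/scene0.png')[220:350,190:410]; cv2.imwrite('pics/s1.png',cv2.resize(a,(792,468),interpolation=cv2.INTER_CUBIC))
a=cv2.imread('pics/top0.png')[195:285,240:420]; cv2.imwrite('pics/t1.png',cv2.resize(a,(792,396),interpolation=cv2.INTER_CUBIC))
```

```text
(no output)
```

View pics/s1.png

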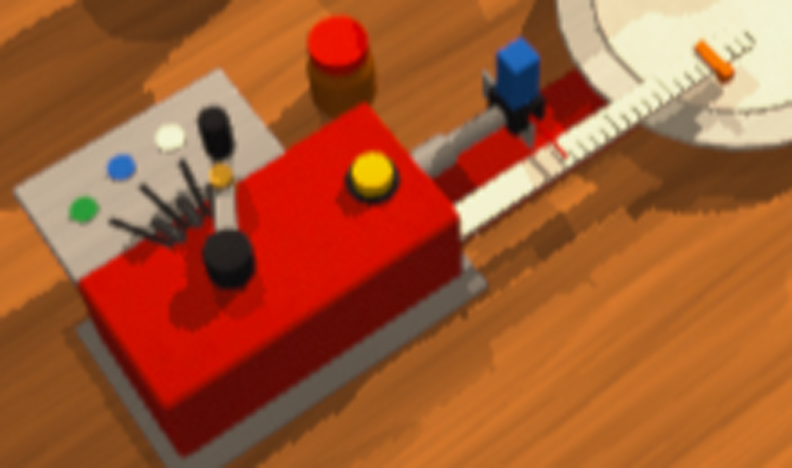

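View pics/t1.png

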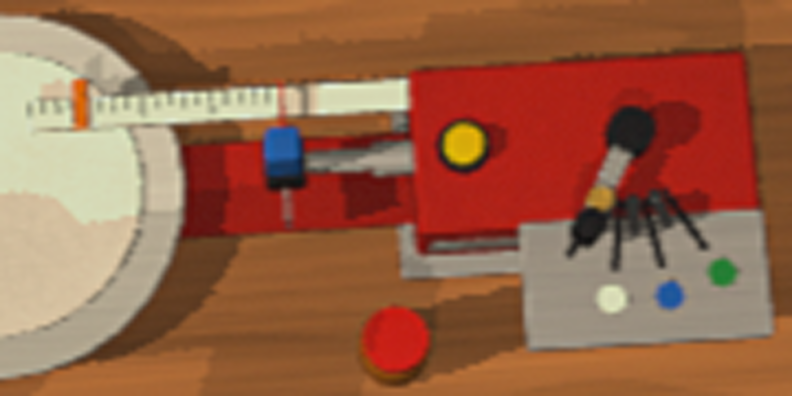

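The scene view shows green at (213,278), blue disc (224,266), white (237,258), button (293,268), knob top (249,252), clip (388,237). The top view shows the same things at about (404,257), (392,262), (379,263), (345,228), (374,247) and (258,218). Green is in the fourth notch (q = 1.05). The jar stands at top (330,272).

```bash
cat > fit.py <<'E'
from h import *
from scipy.optimize import least_squares
S=pickle.load(open('scene0.pkl','rb'));T=pickle.load(open('top0.pkl','rb'))
s=lambda x,y:(190+(x+.5)/3.6-.5,220+(y+.5)/3.6-.5)
t=lambda x,y:(240+(x+.5)/4.4-.5,195+(y+.5)/4.4-.5)
obs={'green':(s(84,210),t(722,271)),'blue':(s(121,167),t(670,295)),'white':(s(170,137),t(611,298)),
'button':(s(372,171),t(463,143)),'clip':(s(714,60),t(80,103)),'griptop':(s(519,53),t(282,138)),'knobtop':(s(213,116),t(585,233)),'jartop':(s(338,44),t(396,339))}
def notch(q,r,z): return (-r*np.cos(q-.525),-210-r*np.sin(q-.525),z)
mod={'green':notch(1.05,115,102),'blue':notch(.7,115,102),'white':notch(.35,115,102),'button':(0,-95,115),'griptop':(0,30,145),'knobtop':notch(0,80,166)}
corn=[((60,-60,100),s(460,212),t(411,73)),((60,-300,100),s(172,405),t(744,52)),((-60,-60,100),s(365,105),t(415,235))]
def W(p,m): c,si=np.cos(p[2]),np.sin(p[2]); return np.array([p[0]+c*m[0]-si*m[1],p[1]+si*m[0]+c*m[1],m[2]])
def res(p):
    r=[]
    L=[(mod[k],)+obs[k] for k in mod]+corn
    for m,a,b in L: r+=list(proj(S,W(p,m))-a)+list(proj(T,W(p,m))-b)
    return np.array(r)
if __name__=="__main__":
    for k,(a,b) in obs.items(): print(k,np.round(tri([(S,a),(T,b)]),1))
    f=least_squares(res,[450,0,0],loss='soft_l1');p=f.x
    print(p,np.degrees(p[2]));print(np.round(res(p).reshape(-1,4),1))
    for k in mod: print(k,np.round(W(p,mod[k]),1))
    m=[(lambda w:(w,))(atz(c,o,76))[0] for c,o in zip((S,T),obs['clip'])]
    c,si=np.cos(p[2]),np.sin(p[2])
    for w in m: d=w[:2]-p[:2]; print('clip machine',c*d[0]+si*d[1],-si*d[0]+c*d[1])
    np.save('p.npy',p)
E
python3 fit.py
```

```text
green [ 424.6 -242.1   99. ]
blue [ 410.9 -204.2   98.9]
white [ 411.8 -163.7   99.6]
button [527.3 -70.9 110.2]
clip [587.7 196.8  71.8]
griptop [532.4  54.1 147.4]
knobtop [ 448.9 -143.5  154.6]
jartop [400.4 -13.7  66.8]
[ 5.28897692e+02  2.38607283e+01 -2.07378833e-02] -1.18819318908771
[[ 0.2 -1.   0.4  0.2]
 [ 0.4 -0.8  0.3 -0.1]
 [ 0.4 -0.6  0.6  0.1]
 [ 0.2 -1.1  0.5 -0.1]
 [-0.3 -0.3  0.6  1.3]
 [ 1.1 -0.3  0.9 -3. ]
 [ 1.6  0.  -0.6 -1.2]
 [-2.   1.4  0.9 -1.1]
 [ 0.3 -3.1  1.2 -0.1]]
green [ 423.9 -241.7  102. ]
blue [ 410.9 -203.8  102. ]
white [ 411.7 -163.7  102. ]
button [526.9 -71.1 115. ]
griptop [529.5  53.9 145. ]
knobtop [ 456.2 -144.6  166. ]
clip machine 56.550796212087846 170.82434057419846
clip machine 54.78743371446049 174.7088235044179
```

Run:
```python
from fit import *
keys=['green','blue','white','button','griptop','clip']
def res2(v,full=True):
    r=[]
    for k in keys:
        m=mod.get(k,(48,30+v[3],76))
        for i,c in enumerate((S,T)): r+=list(proj(c,W(v,m))-obs[k][i]-v[4+2*i:6+2*i])
    return np.array(r+[x/1.0 for x in v[4:8]])
f=least_squares(res2,[529,24,0,.1*1000,0,0,0,0],loss='soft_l1');v=f.x
print(np.round(v,3));print(np.round(f.fun[:-4].reshape(-1,4),1))
c,s_=np.cos(v[2]),np.sin(v[2])
for k in mod: print(k,np.round(W(v,mod[k]),1))
for q in (0,.35,.7,1.05,1.1): print(q,np.round(W(v,notch(q,80,148)),1))
np.save('v.npy',v)
```

```text
[ 5.32497e+02  2.23050e+01 -3.40000e-02  1.44937e+02  2.53000e-01
 -3.19000e-01  5.50000e-01 -1.53000e-01]
[[-0.  -0.6 -0.1  0.3]
 [ 0.2 -0.3 -0.3 -0.1]
 [ 0.4  0.  -0.  -0.2]
 [ 0.   0.2  0.4 -0.7]
 [-0.   1.4  0.4  0.1]
 [-0.3 -0.7  0.1  0.4]]
green [ 424.1 -241.8  102. ]
blue [ 411.6 -203.8  102. ]
white [ 412.9 -163.8  102. ]
button [529.3 -72.6 115. ]
griptop [533.5  52.3 145. ]
knobtop [ 457.6 -145.2  166. ]
0 [ 457.6 -145.2  148. ]
0.35 [ 447.2 -171.   148. ]
0.7 [ 446.3 -198.9  148. ]
1.05 [ 454.9 -225.3  148. ]
1.1 [ 456.9 -228.8  148. ]
```

The fit puts the machine at (532, 22) with yaw −0.034 rad; the clip is at about 145 mm of extension. Heights agree with the text. I'm moving over the lever now.

```bash
python3 -m pendant '{"dp":[[-0.043,-0.03,0],[-0.087,-0.06,0],[-0.13,-0.09,0],[-0.173,-0.12,0],[-0.217,-0.15,0],[-0.26,-0.18,0],[-0.303,-0.211,0],[-0.347,-0.241,0]],"rotation":[[0,0,-0.02],[0,0,-0.045],[0,0,-0.07],[0,0,-0.095],[0,0,-0.12],[0,0,-0.145],[0,0,-0.17],[0,0,-0.188]]}'
cat > go.py <<'E'
# print tool-frame shift (mm) and turn to reach target: go.py x y z yaw   (machine-frame optional)
import sys; from h import *
from scipy.spatial.transform import Rotation as Ro
o=get_obs(); R=Ro.from_euler('xyz',o['tcp_rot']); t=np.array(list(map(float,sys.argv[1:4])))
print('t',round(o['time'],2),'pos',np.round(o['tool_pos'],1),'F',np.round(o['contact_force'],1),'w',round(o['grip_width'],1))
print('dp',np.round(R.inv().apply(t-o['tool_pos']),1),'rot',np.round((R.inv()*Ro.from_euler('xyz',[np.pi,0,float(sys.argv[4])])).as_rotvec(),3))
E
python3 go.py 457.6 -145.2 200 3.108
```

```text
time: 1.1
tool_pos: [401.7, 199.2, 226.6]
tcp_rot: [3.141, -0.0, 3.108]
contact_force: [0.5, 0.5, 0.4]
grip_width: 91.9
finger_force: 0.0
t 1.1 pos [401.7 199.2 226.6] F [0.5 0.5 0.4] w 91.9
dp [ -67.3 -342.4   26.5] rot [ 0. -0.  0.]
```

```bash
python3 -m pendant '{"dp":[[-0.01,-0.05,0.003],[-0.02,-0.1,0.006],[-0.03,-0.15,0.01],[-0.04,-0.2,0.015],[-0.05,-0.25,0.02],[-0.06,-0.3,0.024],[-0.067,-0.342,0.0265],[-0.067,-0.342,0.0265]],"rotation":[[0,0,0],[0,0,0],[0,0,0],[0,0,0],[0,0,0],[0,0,0],[0,0,0],[0,0,0]]}' 0.06
python3 go.py 457.6 -145.2 132 3.108
python3 - <<'E'
from h import *
c=cap("scene","sc2");d=cap("top","tp2")
a=cv2.imread('pics/sc2.png')[200:350,190:390];b=cv2.imread('pics/tp2.png')[190:290,300:433]
cv2.imwrite('pics/m2.png',np.hstack([cv2.resize(a,(400,300),interpolation=2),cv2.resize(b,(399,300),interpolation=2)]))
E
```

```text
time: 2.1
tool_pos: [456.3, -145.7, 199.5]
tcp_rot: [3.141, -0.001, 3.104]
contact_force: [0.4, 0.8, -0.5]
grip_width: 59.9
finger_force: 0.0
t 2.1 pos [ 456.3 -145.7  199.5] F [ 0.4  0.8 -0.5] w 59.9
dp [-1.4  0.6 67.5] rot [ 0.    -0.001 -0.004]
```

View pics/m2.png

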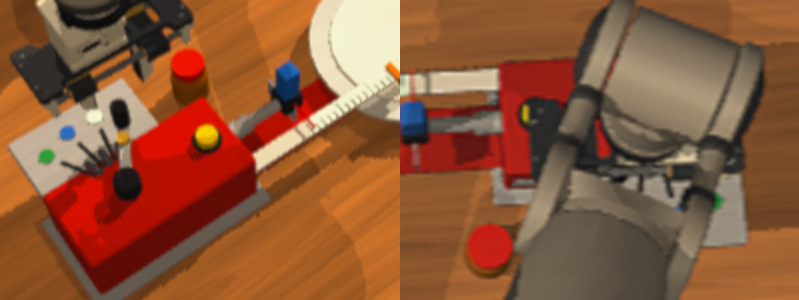

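The crop shows the open fingers above and behind the knob (knob at about (119,110) in the left half), consistent with the TCP being about 35 mm above its top. Next I descend around it and close.

```bash
python3 -m pendant '{"dp":[[-0.001,0.001,0.02],[-0.001,0.001,0.035],[-0.001,0.001,0.05],[-0.001,0.001,0.06],[-0.001,0.001,0.065],[-0.001,0.001,0.065]],"rotation":[[0,0,0],[0,0,0],[0,0,0],[0,0,0],[0,0,0],[0,0,0]]}' 0.06
python3 go.py 457.6 -145.2 134 3.108
python3 -m pendant '{"dp":[[0,0,0],[0,0,0],[0,0,0],[0,0,0]],"rotation":[[0,0,0],[0,0,0],[0,0,0],[0,0,0]]}' 0.0
python3 go.py 457.6 -145.2 134 3.108
```

```text
time: 2.95
tool_pos: [457.4, -142.0, 135.2]
tcp_rot: [3.141, -0.0, 3.108]
contact_force: [0.6, -0.2, -0.7]
grip_width: 60.2
finger_force: 0.0
t 2.95 pos [ 457.4 -142.   135.2] F [ 0.6 -0.2 -0.7] w 60.2
dp [-0.3 -3.2  1.2] rot [ 0. -0.  0.]
time: 3.45
tool_pos: [457.7, -143.0, 135.4]
tcp_rot: [-3.14, 0.001, 3.108]
contact_force: [-1.8, -16.3, -2.9]
grip_width: 24.6
finger_force: 8.5
t 3.45 pos [ 457.7 -143.   135.4] F [ -1.8 -16.3  -2.9] w 24.6
dp [ 0.1 -2.2  1.4] rot [-0.001  0.001  0.   ]
```

```bash
python3 -m pendant '{"dp":[[0,-0.003,0],[0.004,-0.01,0],[0.007,-0.017,0],[0.0085,-0.023,0],[0.0095,-0.029,0],[0.0105,-0.036,0],[0.011,-0.043,0],[0.0105,-0.05,0]],"rotation":[[0,0,0],[0,0,0],[0,0,0],[0,0,0],[0,0,0],[0,0,0],[0,0,0],[0,0,0]]}' 0.0
python3 go.py 446.3 -198.9 134 3.108
```

```text
time: 4.45
tool_pos: [443.6, -190.3, 135.2]
tcp_rot: [3.138, -0.003, 3.109]
contact_force: [-3.9, 5.4, 5.7]
grip_width: 21.4
finger_force: 30.0
t 4.45 pos [ 443.6 -190.3  135.2] F [-3.9  5.4  5.7] w 21.4
dp [-3.  -8.5  1.2] rot [ 0.003 -0.003  0.001]
```

```bash
python3 -m pendant '{"dp":[[-0.001,-0.007,0],[-0.003,-0.014,0],[-0.005,-0.02,0],[-0.008,-0.027,0],[-0.0105,-0.034,0],[-0.0115,-0.036,0],[-0.011,-0.034,0],[-0.011,-0.034,0]],"rotation":[[0,0,0],[0,0,0],[0,0,0],[0,0,0],[0,0,0],[0,0,0],[0,0,0],[0,0,0]]}' 0.0
python3 go.py 454.9 -225.3 134 3.108
```

```text
time: 5.45
tool_pos: [454.0, -226.5, 135.2]
tcp_rot: [-3.141, -0.002, 3.108]
contact_force: [-5.4, -1.3, 3.1]
grip_width: 21.4
finger_force: 30.0
t 5.45 pos [ 454.  -226.5  135.2] F [-5.4 -1.3  3.1] w 21.4
dp [-0.9  1.2  1.2] rot [-0.    -0.002 -0.   ]
```

```bash
python3 -m pendant '{"dp":[[0,0.001,0],[0,0.001,0],[0,0.001,0],[0,0.001,-0.02],[0,0.001,-0.05],[0,0.001,-0.08],[0,0.001,-0.08]],"rotation":[[0,0,0],[0,0,0],[0,0,0],[0,0,0],[0,0,0],[0,0,0],[0,0,0]]}' 0.055
python3 go.py 529.3 -72.6 140 3.108
```

```text
time: 6.32
tool_pos: [456.2, -226.0, 217.3]
tcp_rot: [-3.139, 0.004, 3.108]
contact_force: [0.2, 0.1, -0.8]
grip_width: 55.0
finger_force: 0.0
t 6.33 pos [ 456.2 -226.   217.3] F [ 0.2  0.1 -0.8] w 55.0
dp [-67.5 156.   77.2] rot [-0.003  0.004 -0.   ]
```

```bash
python3 -m pendant '{"dp":[[-0.017,0.039,0],[-0.034,0.078,0],[-0.051,0.117,0],[-0.0675,0.156,0.02],[-0.0675,0.156,0.05],[-0.0675,0.156,0.077],[-0.0675,0.156,0.085],[-0.0675,0.156,0.085]],"rotation":[[0,0,0],[0,0,0],[0,0,0],[0,0,0],[0,0,0],[0,0,0],[0,0,0],[0,0,0]]}' 0.0
python3 go.py 529.3 -72.6 115 3.108
python3 - <<'E'
from h import *
c=cap("scene","sc3");d=cap("top","tp3")
a=cv2.imread('pics/sc3.png')[200:350,190:390]
b=cv2.imread('pics/tp3.png')[190:290,300:433]
cv2.imwrite('pics/m3.png',np.hstack([cv2.resize(a,(400,300),interpolation=2),cv2.resize(b,(399,300),interpolation=2)]))
E
```

```text
time: 7.32
tool_pos: [527.6, -71.8, 129.7]
tcp_rot: [3.141, -0.001, 3.108]
contact_force: [-0.2, -0.5, 0.8]
grip_width: 0.6
finger_force: 0.0
t 7.33 pos [527.6 -71.8 129.7] F [-0.2 -0.5  0.8] w 0.6
dp [-1.8 -0.8 14.7] rot [ 0.    -0.001 -0.   ]
```

View pics/m3.png

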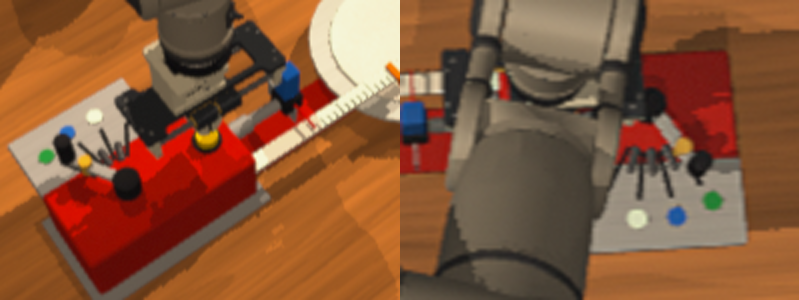

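The crop shows the lever pointing at the green disc (left half: knob (62,148), green (46,157)), with the closed fingers just above the yellow button. Now I press gently.

```bash
python3 -m pendant '{"dp":[[-0.002,-0.001,0.008],[-0.002,-0.001,0.014],[-0.002,-0.001,0.018],[-0.002,-0.001,0.02],[-0.002,-0.001,0.02]],"rotation":[[0,0,0],[0,0,0],[0,0,0],[0,0,0],[0,0,0]]}' 0.0
python3 go.py 529.3 -72.6 109 3.108
python3 - <<'E'
from fit import *
v=np.load('v.npy')
for tag,i in(("sc3",0),("tp3",1)):
    c=pickle.load(open(tag+'.pkl','rb'))
    for q in(.7,1.05):
        u=proj(c,W(v,notch(q,80,166)))-v[4+2*i:6+2*i]
        print(tag,q,np.round(u), 'crop',np.round((u-[190,200])*2 if i==0 else (u-[300,190])*3+[400,0]))
E
```

```text
time: 8.05
tool_pos: [529.9, -72.9, 110.4]
tcp_rot: [-3.141, 0.0, 3.108]
contact_force: [-0.7, -0.7, 3.8]
grip_width: 0.3
finger_force: 2.0
t 8.05 pos [529.9 -72.9 110.4] F [-0.7 -0.7  3.8] w 0.3
dp [0.6 0.3 1.4] rot [-0.  0. -0.]
sc3 0.7 [228. 261.] crop [ 76. 122.]
sc3 1.05 [221. 270.] crop [ 61. 139.]
tp3 0.7 [392. 246.] crop [675. 169.]
tp3 1.05 [400. 243.] crop [701. 159.]
```

```bash
python3 -m pendant '{"dp":[[0,0,0.0015],[0,0,0.0025],[0,0,0.003],[0,0,0.003],[0,0,0.003],[0,0,0.003],[0,0,0.003],[0,0,0.003]],"rotation":[[0,0,0],[0,0,0],[0,0,0],[0,0,0],[0,0,0],[0,0,0],[0,0,0],[0,0,0]]}' 0.0
python3 - <<'E'
from h import *
c=cap("scene","sc4")
a=cv2.imread('pics/sc4.png')[200:320,240:400]
cv2.imwrite('pics/m4.png',cv2.resize(a,(640,480),interpolation=2))
E
```

```text
time: 9.05
tool_pos: [530.0, -72.9, 109.1]
tcp_rot: [-3.141, 0.002, 3.108]
contact_force: [-4.7, -0.8, 17.7]
grip_width: 0.1
finger_force: 8.6
```

View pics/m4.png

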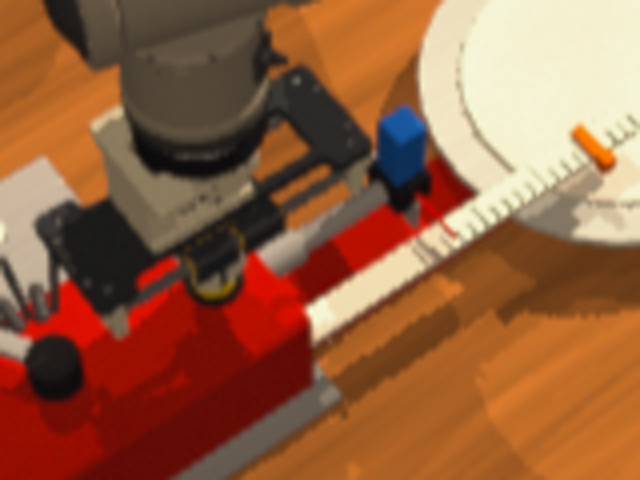

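The grip has moved about (+6,−6) px and the pointer has gone from (344,262) to (350,255), so the arm has sprung out. Next I lift and measure the grip.

```bash
python3 -m pendant '{"dp":[[0,0,-0.02],[0,0,-0.06],[0,0,-0.085],[0,0.03,-0.085],[0,0.07,-0.085],[0,0.11,-0.085],[0,0.15,-0.085],[0,0.15,-0.085]],"rotation":[[0,0,0],[0,0,0],[0,0,0],[0,0,0],[0,0,0],[0,0,0],[0,0,0],[0,0,0]]}' 0.06
python3 go.py 534.4 77.3 106 3.108
python3 - <<'E'
from fit import *
v=np.load('v.npy')
c=pickle.load(open('sc4.pkl','rb'))
w=atz(c,np.array([240+402/4-.4,200+117/4-.4])+v[4:6],145);d=w[:2]-v[:2]
print('grip',w,'machine',np.cos(v[2])*d[0]+np.sin(v[2])*d[1],-np.sin(v[2])*d[0]+np.cos(v[2])*d[1])
E
```

```text
time: 10.1
tool_pos: [534.4, 79.6, 191.7]
tcp_rot: [3.141, -0.001, 3.111]
contact_force: [-0.0, -0.2, 0.2]
grip_width: 60.2
finger_force: 0.0
t 10.1 pos [534.4  79.6 191.7] F [-0.  -0.2  0.2] w 60.2
dp [-0.2 -2.3 85.7] rot [ 0.001 -0.001  0.003]
grip [526.98567517  77.99290685 145.        ] machine -7.375911357422876 55.47149618048329
```

```bash
python3 -m pendant '{"dp":[[0.002,-0.002,0.02],[0.002,-0.002,0.045],[0.002,-0.002,0.065],[0.002,-0.002,0.078],[0.002,-0.002,0.085],[0.002,-0.002,0.085]],"rotation":[[0,0,0],[0,0,0],[0,0,0],[0,0,0],[0,0,0],[0,0,0]]}' 0.06
python3 -m pendant '{"dp":[[0,0,0],[0,0,0],[0,0,0],[0,0,0],[0,0,0],[0,0,0]],"rotation":[[0,0,0],[0,0,0],[0,0,0],[0,0,0],[0,0,0],[0,0,0]]}' 0.0
```

```text
time: 10.85
tool_pos: [532.8, 74.9, 107.1]
tcp_rot: [3.142, -0.0, 3.107]
contact_force: [0.5, 0.3, -1.0]
grip_width: 60.2
finger_force: 0.0
time: 11.6
tool_pos: [532.9, 75.2, 107.4]
tcp_rot: [-3.142, 0.0, 3.108]
contact_force: [-0.7, 0.1, 1.9]
grip_width: 24.1
finger_force: 30.0
```

```bash
python3 -m pendant '{"dp":[[0,0.008,0],[0,0.022,0],[0,0.038,0],[0,0.055,0],[0,0.072,0],[0,0.089,0],[0,0.104,0],[0,0.112,0]],"rotation":[[0,0,0],[0,0,0],[0,0,0],[0,0,0],[0,0,0],[0,0,0],[0,0,0],[0,0,0]]}' 0.0
python3 -m pendant '{"dp":[[0,0,0],[0,0,0],[0,0,0],[0,0,0]],"rotation":[[0,0,0],[0,0,0],[0,0,0],[0,0,0]]}' 0.0
python3 - <<'E'
from h import *
c=cap("scene","sc5");d=cap("top","tp5")
a=cv2.imread('pics/sc5.png')[210:280,340:420]
b=cv2.imread('pics/tp5.png')[195:265,235:315]
cv2.imwrite('pics/m5.png',np.hstack([cv2.resize(a,(400,350),interpolation=2),cv2.resize(b,(400,350),interpolation=2)]))
E
```

```text
time: 12.6
tool_pos: [535.5, 188.1, 107.4]
tcp_rot: [-3.14, -0.002, 3.109]
contact_force: [-5.3, -7.3, 7.6]
grip_width: 24.2
finger_force: 30.0
time: 13.1
tool_pos: [535.5, 187.5, 107.3]
tcp_rot: [-3.14, -0.002, 3.109]
contact_force: [-5.6, -6.0, 8.1]
grip_width: 23.6
finger_force: 30.0
```

View pics/m5.png

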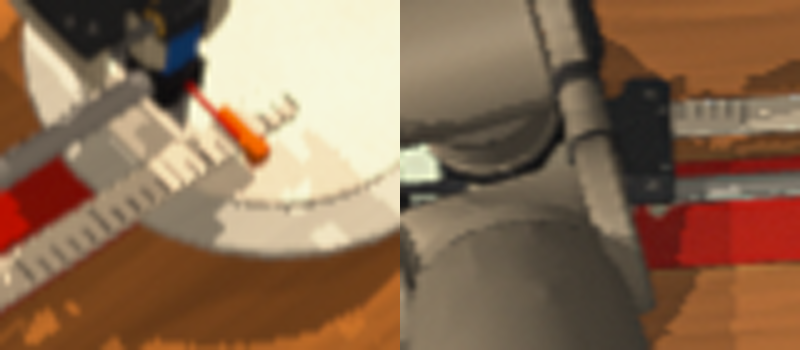

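The scene crop shows the red pointer line from (190,88) to (245,155), running along the near edge of the orange clip, which is centred at about (243,132). I'll measure the offset with colour segmentation.

```bash
cat > pm.py <<'E'
from fit import *
import sys
v=np.load('v.npy')
def mach(c,uv,z):
    w=atz(c,np.array(uv)+v[4:6],z);d=w[:2]-v[:2];co,si=np.cos(v[2]),np.sin(v[2]);return np.array([co*d[0]+si*d[1],-si*d[0]+co*d[1]])
def seg(tag,lo,hi,z,box=(215,255,370,400)):
    c=pickle.load(open(tag+'.pkl','rb'));im=np.array(c['pixels']);hsv=cv2.cvtColor(im,cv2.COLOR_RGB2HSV).astype(int)
    a,b,l,r=box;out=[]
    for y in range(a,b):
        for x in range(l,r):
            h,s,val=hsv[y,x]; hh=h if h<90 else h-180
            if lo<=hh<hi and s>120 and val>110: out.append((x,y,hh,s)+tuple(np.round(mach(c,(x,y),z),1)))
    return np.array(out)
if __name__=="__main__":
    for tag in('scene0','sc3'):
        o=seg(tag,6,18,76); print(tag,'clip n',len(o),'mach x %.1f..%.1f y %.1f..%.1f'%(o[:,4].min(),o[:,4].max(),o[:,5].min(),o[:,5].max()),'mean',o[:,4:].mean(0),'px',o[:,:2].mean(0))
    t=sys.argv[1]
    o=seg(t,6,18,76); print(t,'clip',len(o),o[:,4:].mean(0) if len(o) else '')
    o=seg(t,-15,6,84); print('pointer\n',o)
E
python3 pm.py sc5
```

```text
scene0 clip n 64 mach x 31.0..70.4 y 164.6..181.4 mean [ 51.91875   173.5921875] px [388.203125 236.828125]
sc3 clip n 63 mach x 31.0..70.4 y 166.6..181.4 mean [ 51.6984127  173.73492063] px [388.19047619 236.74603175]
sc5 clip 65 [ 48.97384615 173.59384615]
pointer
 [[378.  227.    2.  224.   15.2 167.9]
 [378.  228.    4.  174.   17.7 165.8]
 [379.  228.    5.  158.   19.3 168. ]
 [382.  232.    5.  164.   34.  166.1]
 [383.  233.    4.  195.   38.  166.2]
 [384.  234.    4.  211.   42.1 166.3]
 [385.  235.    5.  226.   46.1 166.3]
 [386.  236.    5.  235.   50.1 166.4]]
```

```bash
python3 -m pendant '{"dp":[[0,0.003,0],[0.001,0.006,0],[0.001,0.008,0],[0.001,0.008,0],[0.001,0.008,0],[0.001,0.008,0]],"rotation":[[0,0,0],[0,0,0],[0,0,0],[0,0,0],[0,0,0],[0,0,0]]}' 0.0
python3 - <<'E'
from h import *
c=cap("scene","sc6")
a=cv2.imread('pics/sc6.png')[217:253,365:413]
cv2.imwrite('pics/m6.png',cv2.resize(a,(768,576),interpolation=2))
E
python3 pm.py sc6
```

```text
time: 13.95
tool_pos: [535.6, 195.3, 107.4]
tcp_rot: [-3.14, -0.0, 3.108]
contact_force: [-1.9, -6.3, 5.4]
grip_width: 24.3
finger_force: 30.0
scene0 clip n 64 mach x 31.0..70.4 y 164.6..181.4 mean [ 51.91875   173.5921875] px [388.203125 236.828125]
sc3 clip n 63 mach x 31.0..70.4 y 166.6..181.4 mean [ 51.6984127  173.73492063] px [388.19047619 236.74603175]
sc6 clip 62 [ 51.59032258 173.44193548]
pointer
 [[380.  225.    1.  247.   13.4 176.4]
 [380.  226.    3.  224.   15.9 174.3]
 [381.  226.    4.  186.   17.5 176.5]
 [381.  227.    4.  175.   20.  174.4]
 [382.  228.    5.  160.   24.1 174.5]
 [383.  229.    5.  161.   28.1 174.5]
 [384.  230.    5.  170.   32.2 174.6]
 [385.  231.    5.  181.   36.2 174.6]
 [386.  232.    5.  187.   40.3 174.7]
 [387.  233.    4.  193.   44.3 174.8]
 [388.  234.    4.  193.   48.3 174.8]
 [389.  235.    5.  188.   52.3 174.9]]
```

View pics/m6.png

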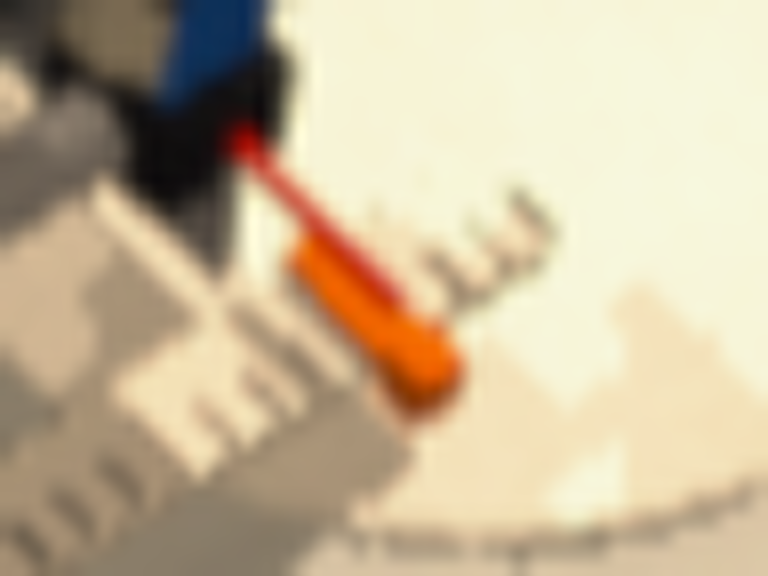

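Run:
```python
from pm import *
import itertools
def boxfit(tag,lo,hi,ztop,box,ycs,hws,hys,zbs,xcs):
    o=seg(tag,lo,hi,ztop,box);a,b,l,r=box
    M=np.zeros((b-a,r-l),np.float32)
    for x,y in o[:,:2].astype(int): M[y-a,x-l]=1
    c=pickle.load(open(tag+'.pkl','rb'));best=[]
    for yc,hw,hy,zb,xc in itertools.product(ycs,hws,hys,zbs,xcs):
        P=np.array([proj(c,W(v,(xc+sx*hw,yc+sy*hy,z)))-v[4:6] for sx in(-1,1) for sy in(-1,1) for z in(zb,ztop)])
        H=cv2.convexHull((((P-[l,a])+.5)*8).astype(np.float32)).astype(np.int32)
        im=np.zeros(((b-a)*8,(r-l)*8),np.uint8);cv2.fillConvexPoly(im,H,1)
        A=cv2.resize(im.astype(np.float32),(r-l,b-a),interpolation=cv2.INTER_AREA)
        best.append((float(((A-M)**2).sum()),yc,hw,hy,zb,xc))
    best.sort();return best[:6]
for tag in('scene0','sc3'):
    for z in (76,):
        print(tag,*[np.round(b,1) for b in boxfit(tag,5,19,z,(220,252,372,404),np.arange(169,180,1.),(11,13,15),(5,),(66,70,73),(46,48,50,52))],sep='\n')
```

```text
scene0
[ 11.8 176.   15.    5.   66.   50. ]
[ 12.6 175.   15.    5.   70.   50. ]
[ 12.9 176.   15.    5.   66.   48. ]
[ 13.1 177.   15.    5.   66.   50. ]
[ 13.2 175.   15.    5.   70.   52. ]
[ 13.5 175.   15.    5.   66.   50. ]
sc3
[ 11.1 176.   15.    5.   66.   50. ]
[ 11.6 175.   15.    5.   70.   50. ]
[ 12.1 177.   15.    5.   66.   50. ]
[ 12.2 176.   15.    5.   66.   48. ]
[ 12.2 175.   15.    5.   70.   52. ]
[ 12.6 177.   15.    5.   66.   48. ]
```

The pointer is at y ≈ 174.7. A model fit of the clip gives ≈ 175.5; in the picture the pointer only looks far-side because it stands 8 mm above the clip. I'll nudge 1 mm and let it settle.

```bash
python3 -m pendant '{"dp":[[0,0.001,0],[0,0.001,0],[0,0.001,0],[0,0.001,0],[0,0.001,0],[0,0.001,0],[0,0.001,0],[0,0.001,0]],"rotation":[[0,0,0],[0,0,0],[0,0,0],[0,0,0],[0,0,0],[0,0,0],[0,0,0],[0,0,0]]}' 0.0
python3 - <<'E'
from h import *
c=cap("scene","sc7")
a=cv2.imread('pics/sc7.png')[200:350,190:430]
cv2.imwrite('pics/m7.png',cv2.resize(a,(800,500),interpolation=2))
E
python3 pm.py sc7 | tail -8
```

```text
time: 15.0
tool_pos: [535.6, 196.3, 107.4]
tcp_rot: [-3.14, -0.0, 3.108]
contact_force: [-2.3, -6.7, 4.9]
grip_width: 23.9
finger_force: 30.0
scene0 clip n 64 mach x 31.0..70.4 y 164.6..181.4 mean [ 51.91875   173.5921875] px [388.203125 236.828125]
sc3 clip n 63 mach x 31.0..70.4 y 166.6..181.4 mean [ 51.6984127  173.73492063] px [388.19047619 236.74603175]
sc7 clip 76 [ 48.11447368 174.63815789]
pointer
 [[380.  225.    1.  240.   13.4 176.4]
 [380.  226.    3.  200.   15.9 174.3]
 [381.  226.    3.  189.   17.5 176.5]]
```

View pics/m7.png

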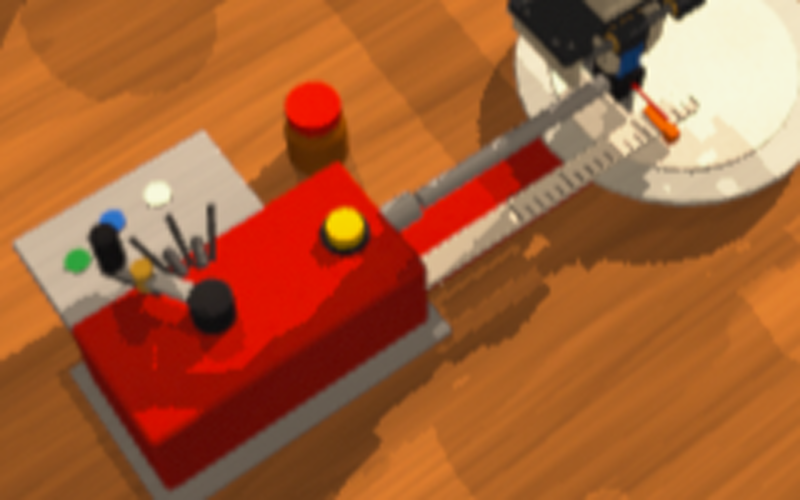

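The picture shows the lever still at the green disc (knob about (107,250), green (77,261)) and the button back up. The jar hasn't moved, and the arm is out with its pointer over the orange clip at about (660,118). The grip is steady, so I'm handing in.

```bash
python3 -c "
from plant import workorder
print(workorder.close_job())"
```

```text
the job is handed in; nothing more can be done
None
```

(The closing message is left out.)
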